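# Set the valve clearance of a diesel head with a gauge blade

## Task

The gauge blade lies loose in the gap between the adjusting screw's foot and the valve bridge. Turn the screw down by its wing knob until the blade just drags, so that drawing it slowly along the gap by its handle takes a pull of about 7 N; feel this by drawing it some millimetres, and never clamp it hard. Let go with the blade left in the gap about where it was, and leave the other things around the head where they are.

Things in the scene. Friction and masses are not known exactly. Their poses are not given: they have to be found in the camera images.
- knob_grip (a point): Grip point of the adjusting screw's steel wing knob: an upright bar 46 mm long, 12 thick, 28 high over a dark cross-beam (34 x 130 mm) on two posts. On the screw axis, 125 mm above the bench, 11 below the bar's top, 23 above the beam; x along the bar, z up. Clockwise from above lowers the foot 1.5 mm per rad; the knob keeps its height and stays where left (friction 0.06 N m).
- blade_handle (a point): Centre of the blade's black handle, an upright plate 32 mm long (x), 10 thick (y), 44 high (z), robot's side of the head, 90 mm from the screw axis, 82 above the bench. A springy neck lets it give 8 mm up or down. +x: along the blade into the gap; draw along -x. Drag is about 1.2 times (1.0 to 1.4) the clamp force: some 7 N per rad of screw after touching.
- blade: The loose gauge blade (54 g with handle): a steel strip 100 mm long, 16 wide, 2 thick. Origin on its underside, 26 mm from its tip, at the screw axis (within 3 mm) at the start; x along the strip towards the tip, z up. It lies on the valve bridge between two low cheeks with 4 mm of play each side.
- bridge: Fixed steel valve bridge under the blade, 104 mm long (x), 18 wide, 11 high; origin at the centre of its underside, on the screw axis. Its height varies by 2 mm. The screw's 14 mm round sprung foot starts 1 to 4.5 mm clear of the blade (how much is not known); once it touches it presses with 4 N per mm of further travel.
- head: The fixed aluminium cylinder head, 190 mm (x) by 210 (y), top deck 50 mm above the bench; origin on the bench under the screw axis, x along the blade towards its tip, z up. Four bolt heads 11 mm high near its corners.
- grease: Grey jar, 64 mm across, 85 high, standing beside the head on its +y side; origin at its foot. To be left alone.
- spanner: Steel spanner lying on the bench on the head's -y side. To be left alone.
- socket: Steel socket, a ring 30 mm across and 40 high, standing on the head's deck behind the +y post; origin at its foot. To be left alone.

How it is judged (in metres and radians):
On the way:
1. the blade is drawn along the gap by its handle while the foot bears on it with the right clamp (contact force between blade and bridge between 3 and 12 N and contact force between the fingers and blade above 1 N and linear speed of blade above 0.002 m/s), for 0.05 s.
At the end, for the whole second after the job is handed in: The blade lies in the gap at rest, pressed on the bridge with 3.2 to 10 N (its own weight of 0.5 N included), its origin at most 15 mm on the handle's side or 20 mm on the far side of the screw axis (contact force between blade and bridge between 3.2 and 10 N and x of blade in the frame of head between -0.015 and 0.02 m and linear speed of blade below 0.01 m/s); the robot touches nothing.
It fails at once if the blade is clamped hard (more than 20 N between blade and bridge) (contact force between blade and bridge above 20 N).
It fails at once if the grease is disturbed (moved more than 20 mm) (distance of grease from where it was at the start of the episode above 0.02 m).
It fails at once if the spanner is disturbed (moved more than 20 mm) (distance of spanner from where it was at the start of the episode above 0.02 m).
It fails at once if the socket is disturbed (moved more than 20 mm) (distance of socket from where it was at the start of the episode above 0.02 m).
It also fails if it takes over 72 s, if anything falls off the work surface, if the arm or the gripper's body presses on something with over 40 N, if the wrist force passes 120 N, or if a joint passes its speed limit or range.

## Robot

A 6-joint arm with a two-finger parallel gripper is mounted at the origin on the work surface. World frame = base frame: x ahead of the robot, y to its left, z up, the work surface at z = 0. Lengths are in mm, angles in rad, forces in N, time in s.
With the tool pointing down it reaches from about 350 to 975 mm from the base axis. Payload 7.1 kg.
Tool frame: the origin (TCP) lies at the very end of the fingers, on their centre line; the grasp point (between the pads) lies 19 mm behind it; z points along the fingers, y is the line along which they close (so a half turn about z gives the same grasp; the last joint's range is limited). The gripper opens to 88 mm and grips with 3 to 60 N. Pads are 20 mm wide; open, the fingers measure 115 mm over their backs; the gripper's body (75 mm by 178 mm) begins 61 mm behind the grasp point.
Start: joints at [1.314, 0.423, 1.63, -0, 1.089, -0.019], TCP at [147.197, 607.403, 222.675] pointing down, gripper open.
Joint ranges: [-3, 3], [-0.9, 2.11], [0.09, 2.58], [-1.31, 4.45], [0.11, 2.69], [-2.54, 2.54]. Speed limits (rad/s): [2.39, 2.39, 3.01, 3.14, 3.14, 3.14].

## Interface

Orientations are given as a rotation vector (axis times angle).
In Python, from workcell import sensors, imaging, close_job gives the robot as it stands. The module is installed in compiled form; this text tells all that it offers.
- The arm moves only by the tool servo_tool, never from a script. Its argument "steps" is a list of rows, each a list of 3 entries, a list of its own where there are three numbers: the shift along the world's x, y, z in m, then the turn, a rotation vector about the world's x, y, z in degrees, then the opening, from -1 (shut) to 1 (fully open). A call has exactly 8 rows; each row shifts and turns the commanded pose from where the row before left it; what a row does not reach is not made up. A row lasts 1/12 s, in which the tool goes at most 41.7 mm and 7.16 degrees, less where a joint would pass 70% of its speed; a pose out of reach is approached as far as the arm can. A call is refused whole if a number of a shift passes 0.0417 or a number of a turn 7.16, either way. A call with a gripper value outside its range is refused whole. The fingers move at their own pace and stop on an object; the grip force is fixed at half the most. Time passes only in rows, so rows that do not move let the fingers close, or fill a call up. It gives the time, the measured TCP pose, the force, the opening and the grip force at its end, in the units of the state.
- sensors.get_obs(): the state, without advancing time (a new reading comes with each control period).
- imaging.get_image(name): name is "side" or "top"; returns a dict with "color" (480x640x3 uint8, blue, green, red), "range_z" (480x640 float32, mm along the optical axis (not along the pixel's ray), 0 where there is no reading), "vertical_fov" (degrees; the focal length in pixels is half the picture's height over the tangent of half this angle, whatever the lens; pixels are square), "cx", "cy" (the principal point, pixels), "k1" (the pictures are not rectified: a ray, as slopes to the right and down, at radius r is drawn at 1 + k1 r^2 times it, then the intrinsics apply), "rvec" (rotation vector, rad) and "tvec" (3), from world to camera coordinates, as OpenCV has them. Camera axes: x right, y down, z forward; pixel columns grow to the right and rows downward; lengths in mm; the calibration is good to about 2 mm. A picture is of the moment at which its call begins.
- close_job(): hands the job in; it is judged then, once.
The state is a dict: "t": time; "qpos": joint angles; "qvel": joint speeds; "joint_torque": joint torques, N m; "ee_pos": TCP position; "orientation": TCP orientation; "ft_force": force on the tool from outside, world axes, zero at the start; "moment": the same for the moment, N m; "width": finger opening in mm; "grasp_force": force on a finger pad.
Only numpy, scipy, OpenCV 4.12 (cv2) and the standard library are available. Lean on these libraries where they do the work, as an engineer would, in place of code of your own. Each camera call takes 0.05 s, during which the arm holds its last target. There are 200 camera calls.

## Working session

There is one attempt and no reset: what is moved stays moved. The work goes in short steps, Python scripts to look and compute and a tool call to move; the robot and the scene stay as the last step left them, time stands still between calls to the robot, and variables do not carry over. Pictures are saved under pics/ and viewed, at most 10 in all, crops included, and the job is handed in when it is done.

Besides the shell and the picture viewer there is one more tool, called after "Call:" in YAML: its name, and indented under it one key for each argument. servo_tool: Moves the arm, as the interface text tells. Its arguments: {"type":"object","properties":{"steps":{"type":"array"}},"required":["steps"]}

```bash
mkdir -p pics; cat > h.py <<'E'
import numpy as np, cv2, pickle
from workcell import sensors, imaging
def grab(n,save=None):
    d=imaging.get_image(n)
    if save: cv2.imwrite('pics/%s.png'%save,d['color'])
    pickle.dump(d,open('last_%s.pkl'%n,'wb'))
    return d
def cam(d):
    f=240/np.tan(np.radians(d['vertical_fov'])/2)
    return f,cv2.Rodrigues(np.array(d['rvec'],float))[0],np.array(d['tvec'],float).ravel()
def cloud(d):
    f,R,t=cam(d); v,u=np.mgrid[0:480,0:640].astype(float)
    K=np.array([[f,0,d['cx']],[0,f,d['cy']],[0,0,1]])
    p=cv2.undistortPoints(np.stack([u.ravel(),v.ravel()],1)[:,None],K,np.array([d['k1'],0,0,0.]))[:,0].reshape(480,640,2)
    z=d['range_z']; c=np.dstack([p[...,0]*z,p[...,1]*z,z])
    w=(c-t)@R; w[z<=0]=np.nan
    return w
def proj(d,P):
    f,R,t=cam(d);K=np.array([[f,0,d['cx']],[0,f,d['cy']],[0,0,1]])
    return cv2.projectPoints(np.array(P,float).reshape(-1,3),np.array(d['rvec'],float),t,K,np.array([d['k1'],0,0,0.]))[0][:,0]
E
python3 - <<'E'
from h import *
o=sensors.get_obs(); print({k:np.round(v,3) for k,v in o.items()})
for n in('side','top'):
    d=grab(n,n+'0'); f,R,t=cam(d); print(n,f,d['k1'],-R.T@t,R.round(2).tolist())
    w=cloud(d); print(np.nanmin(w.reshape(-1,3),0),np.nanmax(w.reshape(-1,3),0))
E
```

```text
{'t': np.float64(0.0), 'qpos': array([ 1.314,  0.424,  1.631, -0.   ,  1.089, -0.019]), 'qvel': array([ 0.001,  0.003, -0.   , -0.   , -0.001,  0.   ]), 'joint_torque': array([ 2.0000e-03, -5.4463e+01, -2.7367e+01,  6.4000e-02,  2.3000e-02,
       -0.0000e+00]), 'ee_pos': array([147.06 , 606.881, 221.89 ]), 'orientation': array([-3.730e-01, -3.119e+00,  2.000e-03]), 'ft_force': array([-0.335,  0.608, -0.389]), 'moment': array([-0.028, -0.022,  0.007]), 'grasp_force': np.float64(0.0), 'width': np.float64(88.126)}
side 584.4954393388168 -0.025741923260789376 [309.7406663  704.09093798 783.61939506] [[-0.91, -0.41, -0.01], [-0.28, 0.62, -0.73], [0.31, -0.66, -0.68]]
[   32.56457872 -2075.79640551  -774.13925386] [1960.46058804  559.51026827  140.69486324]
top 509.2883207704714 -0.12887178929931592 [ 397.36850518   60.30577171 1085.39794188] [[-0.03, -1.0, 0.0], [-0.97, 0.03, -0.23], [0.23, -0.01, -0.97]]
[   87.3230576  -1484.62612797  -769.19174797] [1943.34149161 1474.62412309  142.10959544]
```

View pics/top0.png

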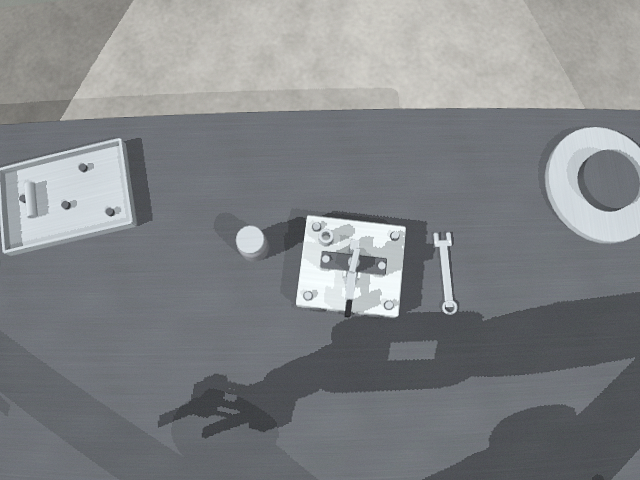

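View pics/side0.png

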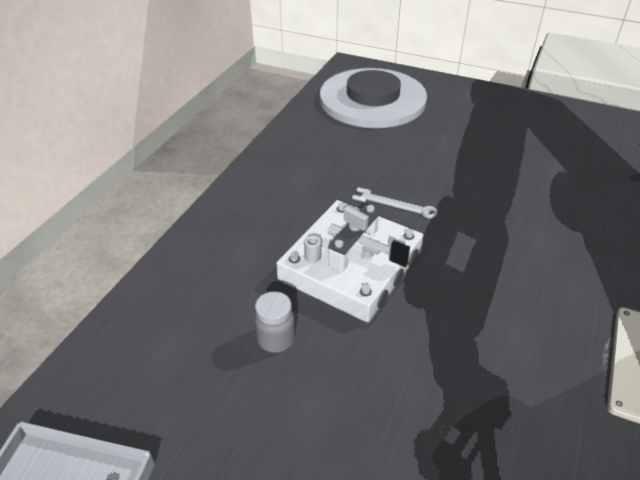

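The top view shows the head around (352,265), with the knob bar at about (354,260), the handle at (348,308), the jar at (250,240), the socket at (326,236) and the spanner at (447,275). The side view shows the knob at (356,217) and the black handle at (400,252).

```bash
python3 - <<'E'
from h import *
for n,box in(('top',(290,410,205,325)),('side',(270,430,195,325))):
    d=pickle.load(open('last_%s.pkl'%n,'rb')); w=cloud(d); u0,u1,v0,v1=box
    c=w[v0:v1,u0:u1].reshape(-1,3); col=d['color'][v0:v1,u0:u1].reshape(-1,3).max(1)
    m=abs(c[:,2]-50)<6
    if m.sum(): 
        r=cv2.minAreaRect(c[m][:,:2].astype(np.float32)); print(n,'deck',m.sum(),r, c[m][:,2].mean())
    for nm,m in(('knob top',c[:,2]>128),('beam',(abs(c[:,2]-102)<5)),('handle',(col<45)&(c[:,2]>60)&(c[:,2]<110))):
        if m.sum()<4: print(nm,m.sum()); continue
        r=cv2.minAreaRect(c[m][:,:2].astype(np.float32)); print(n,nm,m.sum(),c[m].mean(0).round(1),c[m].min(0).round(),c[m].max(0).round(),np.round(r[0],1),np.round(r[1],1),r[2])
    x=cv2.resize(d['color'][v0:v1,u0:u1],None,fx=5 if n=='top' else 4.5,fy=5 if n=='top' else 4.5,interpolation=cv2.INTER_CUBIC); cv2.imwrite('pics/%s_c.png'%n,x[:600,:800])
E
```

```text
top deck 6936 ((570.516357421875, -17.05597686767578), (210.99942016601562, 195.41680908203125), 81.60932922363281) 51.724411223503694
top knob top 155 [566.7 -16.  137.7] [545. -26. 128.] [590.  -5. 142.] [567.5 -16.3] [11.9 45.8] 74.37905883789062
top beam 965 [561.4 -15.3 103.6] [466. -82.  97.] [593.  49. 107.] [525.2 -10.2] [129.8 120.7] 81.77201843261719
top handle 6 [470.3  -1.6  86.4] [465.  -9.  75.] [489.   3. 105.] [477.5  -2.6] [ 7.4 24.3] 77.05590057373047
side deck 5437 ((576.8841552734375, 29.842086791992188), (316.65863037109375, 195.92849731445312), 81.54737091064453) 51.20816942376774
side knob top 215 [566.1 -18.1 135. ] [543. -32. 128.] [591.  -9. 141.] [567.6 -19.7] [15.7 47.6] 73.3671646118164
side beam 841 [551.4  -7.1 102.9] [463. -89.  97.] [591.  46. 107.] [523.3 -14. ] [133.9 122.4] 81.426513671875
side handle 321 [477.3  -3.7  88.1] [463. -12.  64.] [493.   1. 108.] [478.   -5.2] [ 9.8 30.3] 80.62735748291016
```

View pics/top_c.png

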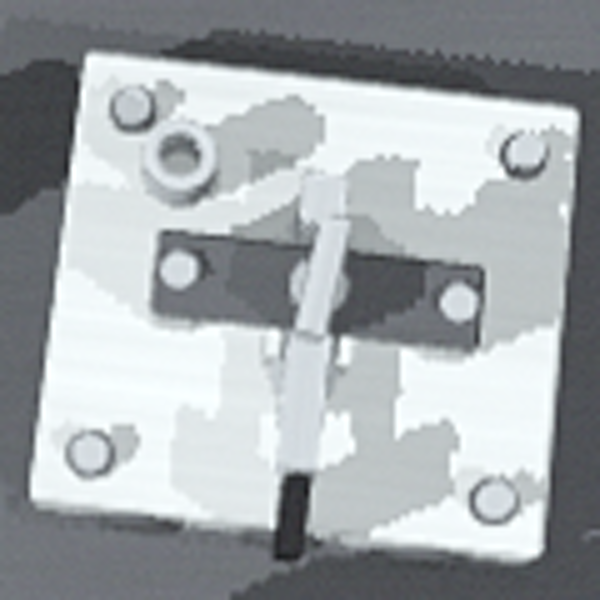

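The views agree. The screw axis is near (567.5, -17.5), the head yaw is -8.4°, the bar yaw is about -16° and the handle is near (478, -5). The tool's closing axis is already about right, so I'll move over the knob.

Call:
servo_tool:
  steps:
    - [[0.0175, -0.026, -0.0015], [0, 0, 0], -0.1]
    - [[0.0175, -0.026, -0.0015], [0, 0, 0], -0.1]
    - [[0.0175, -0.026, -0.0015], [0, 0, 0], -0.1]
    - [[0.0175, -0.026, -0.0015], [0, 0, 0], -0.1]
    - [[0.0175, -0.026, -0.0015], [0, 0, 0], -0.1]
    - [[0.0175, -0.026, -0.0015], [0, 0, 0], -0.1]
    - [[0.0175, -0.026, -0.0015], [0, 0, 0], -0.1]
    - [[0.0175, -0.026, -0.0015], [0, 0, 0], -0.1]

```text
t: 0.77
ee_pos: [287.6, 397.9, 210.4]
orientation: [-0.372, -3.119, 0.001]
ft_force: [1.0, -0.2, -0.0]
width: 40.3
grasp_force: 0.0
```

Call:
servo_tool:
  steps:
    - [[0.0175, -0.026, -0.0015], [0, 0, 0], -0.1]
    - [[0.0175, -0.026, -0.0015], [0, 0, 0], -0.1]
    - [[0.0175, -0.026, -0.0015], [0, 0, 0], -0.1]
    - [[0.0175, -0.026, -0.0015], [0, 0, 0], -0.1]
    - [[0.0175, -0.026, -0.0015], [0, 0, 0], -0.1]
    - [[0.0175, -0.026, -0.0015], [0, 0, 0], -0.1]
    - [[0.0175, -0.026, -0.0015], [0, 0, 0], -0.1]
    - [[0.0175, -0.026, -0.0015], [0, 0, 0], -0.1]

```text
t: 1.43
ee_pos: [427.6, 189.9, 198.5]
orientation: [-0.373, -3.119, 0.0]
ft_force: [0.7, 0.1, -0.1]
width: 39.1
grasp_force: 0.0
```

Call:
servo_tool:
  steps:
    - [[0.0175, -0.026, -0.0015], [0, 0, 0], -0.1]
    - [[0.0175, -0.026, -0.0015], [0, 0, 0], -0.1]
    - [[0.0175, -0.026, -0.0015], [0, 0, 0], -0.1]
    - [[0.0175, -0.026, -0.0015], [0, 0, 0], -0.1]
    - [[0.0175, -0.026, -0.0015], [0, 0, 0], -0.1]
    - [[0.0175, -0.026, -0.0015], [0, 0, 0], -0.1]
    - [[0.0175, -0.026, -0.0015], [0, 0, 0], -0.1]
    - [[0, 0, 0], [0, 0, 0], -0.1]

```text
t: 2.1
ee_pos: [552.4, 5.7, 187.9]
orientation: [0.377, 3.117, -0.001]
ft_force: [0.4, -1.0, 0.1]
width: 39.7
grasp_force: 0.0
```

Call:
servo_tool:
  steps:
    - [[0.0076, -0.0115, -0.01], [0, 0, -1], -0.1]
    - [[0.0075, -0.0115, -0.01], [0, 0, -1], -0.1]
    - [[0, 0, -0.01], [0, 0, 0], -0.1]
    - [[0, 0, 0], [0, 0, 0], -0.1]
    - [[0, 0, 0], [0, 0, 0], -0.1]
    - [[0, 0, 0], [0, 0, 0], -0.1]
    - [[0, 0, 0], [0, 0, 0], -0.1]
    - [[0, 0, 0], [0, 0, 0], -0.1]

```text
t: 2.77
ee_pos: [564.9, -13.1, 158.7]
orientation: [0.426, 3.112, 0.0]
ft_force: [-0.2, -0.9, -0.0]
width: 39.5
grasp_force: 0.0
```

```bash
python3 - <<'E'
from h import *
o=sensors.get_obs(); print({k:np.round(v,3) for k,v in o.items()})
d=grab('side'); w=cloud(d)
a=np.array([[567.5,-17.5,136],o['ee_pos']]); print(proj(d,a))
x=cv2.resize(d['color'][120:300,260:480],None,fx=3.3,fy=3.3,interpolation=cv2.INTER_CUBIC); cv2.imwrite('pics/s1.png',x)
E
```

```text
{'t': np.float64(2.767), 'qpos': array([-0.044,  0.419,  1.812,  0.   ,  0.91 , -1.343]), 'qvel': array([-0.004, -0.001, -0.002, -0.   , -0.   ,  0.   ]), 'joint_torque': array([-2.4000e-02, -4.9831e+01, -2.3193e+01,  2.0000e-03,  7.7000e-02,
        1.0000e-03]), 'ee_pos': array([564.915, -13.083, 158.665]), 'orientation': array([0.426, 3.112, 0.   ]), 'ft_force': array([-0.202, -0.887, -0.034]), 'moment': array([0.004, 0.006, 0.033]), 'grasp_force': np.float64(0.0), 'width': np.float64(39.483)}
[[353.91986462 213.0078891 ]
 [354.91032361 204.65677583]]
```

View pics/s1.png

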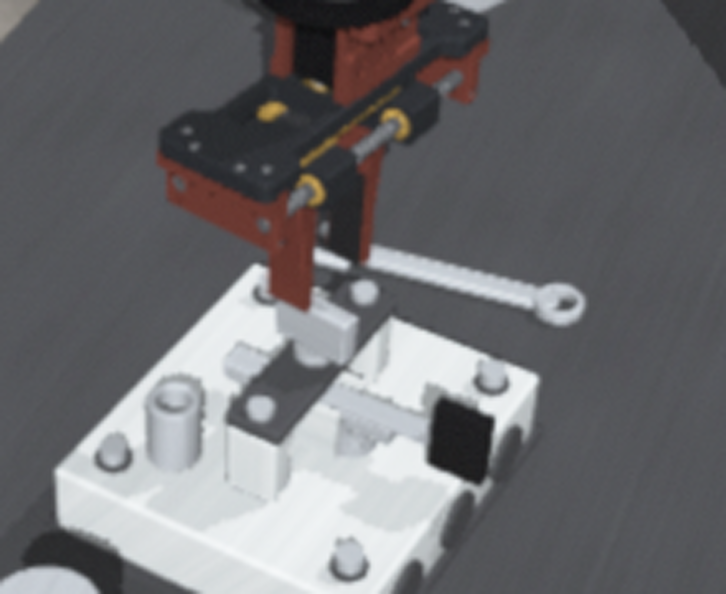

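The fingers straddle the wing bar about 20 mm above it. I'll shift (+2.5, -4), lower 50 mm and close.

Call:
servo_tool:
  steps:
    - [[0.0025, -0.004, -0.005], [0, 0, 0], -0.1]
    - [[0, 0, -0.015], [0, 0, 0], -0.1]
    - [[0, 0, -0.015], [0, 0, 0], -0.1]
    - [[0, 0, -0.01], [0, 0, 0], -0.1]
    - [[0, 0, -0.005], [0, 0, 0], -0.1]
    - [[0, 0, 0], [0, 0, 0], -0.1]
    - [[0, 0, 0], [0, 0, 0], -0.1]
    - [[0, 0, 0], [0, 0, 0], -0.1]

```text
t: 3.48
ee_pos: [567.8, -17.6, 108.7]
orientation: [0.427, 3.111, 0.0]
ft_force: [-0.0, -0.1, 1.0]
width: 39.3
grasp_force: 0.0
```

Call:
servo_tool:
  steps:
    - [[0, 0, 0], [0, 0, 0], -0.5]
    - [[0, 0, 0], [0, 0, 0], -0.6]
    - [[0, 0, 0], [0, 0, 0], -1]
    - [[0, 0, 0], [0, 0, 0], -1]
    - [[0, 0, 0], [0, 0, 0], -1]
    - [[0, 0, 0], [0, 0, 0], -1]
    - [[0, 0, 0], [0, 0, 0], -1]
    - [[0, 0, 0], [0, 0, 0], -1]

```text
t: 4.15
ee_pos: [567.1, -18.8, 108.5]
orientation: [-0.426, -3.112, 0.003]
ft_force: [-0.7, -5.9, 2.4]
width: 11.9
grasp_force: 30.0
```

Call:
servo_tool:
  steps:
    - [[-0.0004, -0.0015, 0], [0, 0, 0], -1]
    - [[0, 0, 0], [0, 0, -7], -1]
    - [[0, 0, 0], [0, 0, -7], -1]
    - [[0, 0, 0], [0, 0, -7], -1]
    - [[0, 0, 0], [0, 0, -7], -1]
    - [[0, 0, 0], [0, 0, -7], -1]
    - [[0, 0, 0], [0, 0, -7], -1]
    - [[0, 0, 0], [0, 0, 0], -1]

```text
t: 4.82
ee_pos: [567.4, -18.5, 108.5]
orientation: [1.52, 2.749, 0.002]
ft_force: [1.7, 3.6, 2.0]
width: 12.0
grasp_force: 30.0
```

```bash
python3 - <<'E'
from h import *
o=sensors.get_obs(); print({k:np.round(v,3) for k,v in o.items()})
E
```

```text
{'t': np.float64(4.817), 'qpos': array([-5.400e-02,  4.960e-01,  1.832e+00,  1.000e-03,  8.120e-01,
       -6.150e-01]), 'qvel': array([ 0.   ,  0.002, -0.001,  0.   ,  0.   , -0.209]), 'joint_torque': array([ -2.269, -51.135, -19.718,  -0.902,   0.311,   1.676]), 'ee_pos': array([567.439, -18.462, 108.487]), 'orientation': array([1.520e+00, 2.749e+00, 2.000e-03]), 'ft_force': array([1.653, 3.574, 2.   ]), 'moment': array([ 0.64 , -0.216, -0.026]), 'grasp_force': np.float64(29.997), 'width': np.float64(11.986)}
```

Call:
servo_tool:
  steps:
    - [[0, 0, 0], [0, 0, -7], -1]
    - [[0, 0, 0], [0, 0, -7], -1]
    - [[0, 0, 0], [0, 0, -7], -1]
    - [[0, 0, 0], [0, 0, -7], -1]
    - [[0, 0, 0], [0, 0, -7], -1]
    - [[0, 0, 0], [0, 0, -7], -1]
    - [[0, 0, 0], [0, 0, -7], -1]
    - [[0, 0, 0], [0, 0, 0], -1]

```text
t: 5.48
ee_pos: [568.2, -18.4, 108.5]
orientation: [2.521, 1.873, 0.004]
ft_force: [4.2, 4.8, -0.6]
width: 11.8
grasp_force: 30.0
```

Call:
servo_tool:
  steps:
    - [[0, 0, 0], [0, 0, 0], -1]
    - [[0, 0, 0], [0, 0, 0], -0.3]
    - [[0, 0, 0], [0, 0, 0], -0.2]
    - [[0, 0, 0], [0, 0, 0], -0.1]
    - [[0, 0, 0.01], [0, 0, 0], -0.1]
    - [[0, 0, 0.02], [0, 0, 0], -0.1]
    - [[0, 0, 0.02], [0, 0, 0], -0.1]
    - [[0, 0, 0], [0, 0, 0], -0.1]

```text
t: 6.15
ee_pos: [569.1, -19.4, 162.1]
orientation: [2.516, 1.876, 0.007]
ft_force: [1.2, 0.4, 0.2]
width: 39.4
grasp_force: 0.0
```

```bash
python3 - <<'E'
from h import *
o=sensors.get_obs(); print(o['qpos'].round(3),o['ee_pos'],o['orientation'],o['ft_force'])
E
```

```text
[-0.055  0.418  1.803 -0.     0.915  0.235] [569.12020205 -19.40035882 162.11316592] [2.51554858 1.8755707  0.00676636] [1.20872126 0.4035253  0.17362951]
```

Call:
servo_tool:
  steps:
    - [[-0.0113, 0.0018, 0], [0, 0, -7], -0.1]
    - [[-0.0113, 0.0018, 0], [0, 0, -7], -0.1]
    - [[-0.0113, 0.0018, 0], [0, 0, -7], -0.1]
    - [[-0.0113, 0.0018, 0], [0, 0, -7], -0.1]
    - [[-0.0113, 0.0018, 0], [0, 0, -7], -0.1]
    - [[-0.0113, 0.0018, 0], [0, 0, -7], -0.1]
    - [[-0.0113, 0.0018, 0], [0, 0, -7], -0.1]
    - [[-0.0113, 0.0018, 0], [0, 0, -7], -0.1]

```text
t: 6.82
ee_pos: [475.6, -4.8, 158.0]
orientation: [3.107, 0.466, -0.001]
ft_force: [-0.1, -0.4, -0.1]
width: 39.9
grasp_force: 0.0
```

Call:
servo_tool:
  steps:
    - [[0, 0, -0.01], [0, 0, -7], -0.1]
    - [[0, 0, -0.01], [0, 0, -7], -0.1]
    - [[0, 0, -0.01], [0, 0, -7], -0.1]
    - [[0, 0, -0.01], [0, 0, -4.8], -0.1]
    - [[0, 0, 0], [0, 0, 0], -0.1]
    - [[0, 0, 0], [0, 0, 0], -0.1]
    - [[0, 0, 0], [0, 0, 0], -0.1]
    - [[0, 0, 0], [0, 0, 0], -0.1]

```text
t: 7.48
ee_pos: [476.9, -4.8, 118.7]
orientation: [3.133, -0.228, 0.001]
ft_force: [-0.6, 0.1, 0.4]
width: 39.5
grasp_force: 0.0
```

```bash
python3 - <<'E'
from h import *
o=sensors.get_obs(); a=o['orientation'];print(o['qpos'].round(3),o['ee_pos'],2*np.degrees(np.arctan2(a[1],a[0]))-90,o['ft_force'],o['moment'])
d=grab('side')
x=cv2.resize(d['color'][150:300,300:480],None,fx=4,fy=4,interpolation=cv2.INTER_CUBIC); cv2.imwrite('pics/s2.png',x)
w=cloud(d);c=w.reshape(-1,3);col=d['color'].reshape(-1,3).max(1)
m=(abs(c[:,0]-478)<30)&(abs(c[:,1]+5)<25)&(col<45)&(c[:,2]>60)&(c[:,2]<108)
print(m.sum(),c[m].mean(0),c[m].min(0),c[m].max(0),cv2.minAreaRect(c[m][:,:2].astype(np.float32)))
E
```

```text
[-0.035  0.371  2.024 -0.     0.745  1.681] [476.88444154  -4.75534797 118.72816042] -98.31158745536268 [-0.55254264  0.12519916  0.39826151] [ 0.02629267  0.17617308 -0.00900649]
232 [475.89132184  -3.23673984  82.85517225] [463.0125342   -7.1130084   64.88388508] [4.92465228e+02 4.35543908e-01 1.06724765e+02] ((477.7685546875, -3.562371253967285), (6.6959662437438965, 29.538549423217773), 86.94170379638672)
```

View pics/s2.png

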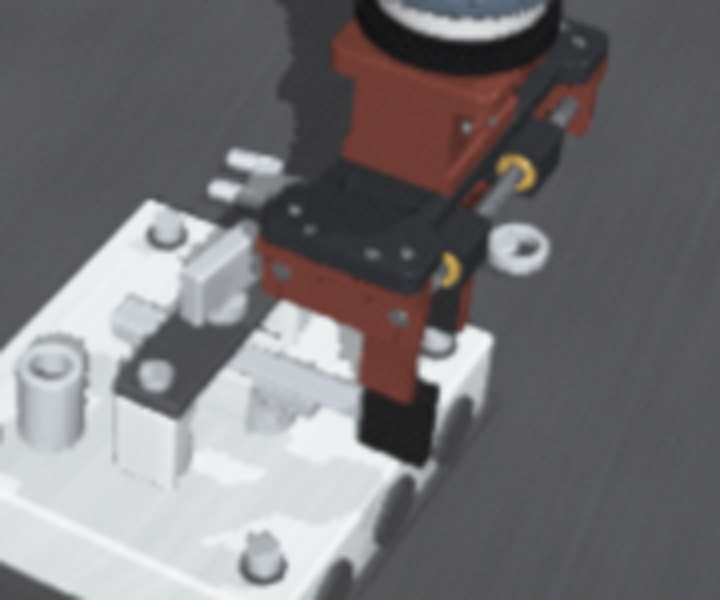

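The fingers straddle the black handle and the knob is turned crosswise. I'll lower 50 mm and grip.

Call:
servo_tool:
  steps:
    - [[0.001, 0, -0.01], [0, 0, 0], -0.1]
    - [[0, 0, -0.02], [0, 0, 0], -0.1]
    - [[0, 0, -0.015], [0, 0, 0], -0.1]
    - [[0, 0, -0.005], [0, 0, 0], -0.1]
    - [[0, 0, 0], [0, 0, 0], -0.3]
    - [[0, 0, 0], [0, 0, 0], -0.5]
    - [[0, 0, 0], [0, 0, 0], -0.7]
    - [[0, 0, 0], [0, 0, 0], -1]

```text
t: 8.2
ee_pos: [478.2, -4.7, 68.9]
orientation: [-3.133, 0.231, -0.002]
ft_force: [-0.6, -0.9, -0.7]
width: 16.5
grasp_force: 0.0
```

Call:
servo_tool:
  steps:
    - [[0, 0, 0], [0, 0, 0], -1]
    - [[0, 0, 0], [0, 0, 0], -1]
    - [[0, 0, 0], [0, 0, 0], -1]
    - [[0, 0, 0], [0, 0, 0], -1]
    - [[0, 0, 0], [0, 0, 0], -1]
    - [[0, 0, 0], [0, 0, 0], -1]
    - [[0, 0, 0], [0, 0, 0], -1]
    - [[0, 0, 0], [0, 0, 0], -1]

```text
t: 8.87
ee_pos: [477.5, -4.7, 68.2]
orientation: [-3.133, 0.231, -0.0]
ft_force: [1.1, -0.1, 0.1]
width: 9.9
grasp_force: 30.0
```

Call:
servo_tool:
  steps:
    - [[-0.0007, 0.0001, 0], [0, 0, 0], -1]
    - [[-0.0007, 0.0001, 0], [0, 0, 0], -1]
    - [[-0.0007, 0.0001, 0], [0, 0, 0], -1]
    - [[-0.0007, 0.0001, 0], [0, 0, 0], -1]
    - [[-0.0007, 0.0001, 0], [0, 0, 0], -1]
    - [[-0.0007, 0.0001, 0], [0, 0, 0], -1]
    - [[-0.0007, 0.0001, 0], [0, 0, 0], -1]
    - [[-0.0007, 0.0001, 0], [0, 0, 0], -1]

```text
t: 9.53
ee_pos: [471.8, -3.9, 68.2]
orientation: [-3.133, 0.231, -0.0]
ft_force: [-0.2, -0.6, 0.1]
width: 10.0
grasp_force: 30.0
```

Call:
servo_tool:
  steps:
    - [[0.0007, -0.0001, 0], [0, 0, 0], -1]
    - [[0.0007, -0.0001, 0], [0, 0, 0], -1]
    - [[0.0007, -0.0001, 0], [0, 0, 0], -1]
    - [[0.0007, -0.0001, 0], [0, 0, 0], -1]
    - [[0.0007, -0.0001, 0], [0, 0, 0], -1]
    - [[0.0007, -0.0001, 0], [0, 0, 0], -1]
    - [[0.0007, -0.0001, 0], [0, 0, 0], -1]
    - [[0.0007, -0.0001, 0], [0, 0, 0], -1]

```text
t: 10.2
ee_pos: [477.5, -4.7, 68.1]
orientation: [3.133, -0.231, -0.0]
ft_force: [-0.6, -0.3, 0.1]
width: 9.7
grasp_force: 30.0
```

No drag yet, so the foot is still clear. I'll go back to the knob for about 69° more, which is safe even if the foot is touching now.

Call:
servo_tool:
  steps:
    - [[0, 0, 0], [0, 0, 0], -0.1]
    - [[0, 0, 0], [0, 0, 0], -0.1]
    - [[0, 0, 0], [0, 0, 0], -0.1]
    - [[0, 0, 0.012], [0, 0, 0], -0.1]
    - [[0, 0, 0.02], [0, 0, 0], -0.1]
    - [[0, 0, 0.02], [0, 0, 0], -0.1]
    - [[0, 0, 0.02], [0, 0, 0], -0.1]
    - [[0, 0, 0.02], [0, 0, 0], -0.1]

```text
t: 10.87
ee_pos: [477.3, -4.7, 161.0]
orientation: [3.133, -0.231, -0.0]
ft_force: [0.4, 0.3, 0.2]
width: 39.5
grasp_force: 0.0
```

Call:
servo_tool:
  steps:
    - [[0.0113, -0.0017, 0], [0, 0, 7], -0.1]
    - [[0.0113, -0.0017, 0], [0, 0, 7], -0.1]
    - [[0.0113, -0.0017, 0], [0, 0, 7], -0.1]
    - [[0.0113, -0.0017, 0], [0, 0, 7], -0.1]
    - [[0.0113, -0.0017, 0], [0, 0, 7], -0.1]
    - [[0.0113, -0.0017, 0], [0, 0, 7], -0.1]
    - [[0.0113, -0.0017, 0], [0, 0, 7], -0.1]
    - [[0.0113, -0.0017, 0], [0, 0, 7], -0.1]

```text
t: 11.53
ee_pos: [568.3, -18.4, 160.1]
orientation: [-2.871, -1.276, 0.0]
ft_force: [-0.1, -0.8, 1.2]
width: 39.5
grasp_force: 0.0
```

Call:
servo_tool:
  steps:
    - [[0, 0, 0], [0, 0, 7], -0.1]
    - [[0, 0, 0], [0, 0, 7], -0.1]
    - [[0, 0, 0], [0, 0, 7], -0.1]
    - [[0, 0, 0], [0, 0, 4.8], -0.1]
    - [[0, 0, 0], [0, 0, 0], -0.1]
    - [[0, 0, 0], [0, 0, 0], -0.1]
    - [[0, 0, 0], [0, 0, 0], -0.1]
    - [[0, 0, 0], [0, 0, 0], -0.1]

```text
t: 12.2
ee_pos: [567.9, -18.3, 160.2]
orientation: [-2.521, -1.875, 0.0]
ft_force: [-0.1, 0.5, -0.3]
width: 39.2
grasp_force: 0.0
```

```bash
python3 - <<'E'
from h import *
o=sensors.get_obs(); a=o['orientation'];print(o['qpos'].round(3),o['ee_pos'],2*np.degrees(np.arctan2(a[1],a[0]))-90,o['ft_force'],o['moment'])
E
```

```text
[-0.053  0.421  1.803 -0.     0.917  0.239] [567.8531493  -18.29328183 160.18417328] -376.72604182094403 [-0.11269219  0.45482036 -0.34946132] [-0.09581277  0.09418218 -0.00086977]
```

Call:
servo_tool:
  steps:
    - [[0, 0, -0.015], [0, 0, 0], -0.1]
    - [[0, 0, -0.02], [0, 0, 0], -0.1]
    - [[0, 0, -0.012], [0, 0, 0], -0.1]
    - [[0, 0, -0.004], [0, 0, 0], -0.1]
    - [[0, 0, 0], [0, 0, 0], -0.4]
    - [[0, 0, 0], [0, 0, 0], -0.6]
    - [[0, 0, 0], [0, 0, 0], -1]
    - [[0, 0, 0], [0, 0, 0], -1]

```text
t: 12.87
ee_pos: [568.6, -18.3, 110.1]
orientation: [2.519, 1.876, 0.002]
ft_force: [0.0, -0.4, 0.2]
width: 16.8
grasp_force: 0.0
```

Call:
servo_tool:
  steps:
    - [[0, 0, 0], [0, 0, 0], -1]
    - [[0, 0, 0], [0, 0, 0], -1]
    - [[0, 0, 0], [0, 0, 0], -1]
    - [[0, 0, 0], [0, 0, -7], -1]
    - [[0, 0, 0], [0, 0, -7], -1]
    - [[0, 0, 0], [0, 0, -7], -1]
    - [[0, 0, 0], [0, 0, -7], -1]
    - [[0, 0, 0], [0, 0, -7], -1]

```text
t: 13.53
ee_pos: [568.7, -18.6, 109.9]
orientation: [2.969, 1.024, 0.002]
ft_force: [-0.2, -0.8, 4.3]
width: 11.6
grasp_force: 30.0
```

Call:
servo_tool:
  steps:
    - [[0, 0, 0], [0, 0, -7], -1]
    - [[0, 0, 0], [0, 0, -7], -1]
    - [[0, 0, 0], [0, 0, -7], -1]
    - [[0, 0, 0], [0, 0, -7], -1]
    - [[0, 0, 0], [0, 0, -6], -1]
    - [[0, 0, 0], [0, 0, 0], -1]
    - [[0, 0, 0], [0, 0, 0], -1]
    - [[0, 0, 0], [0, 0, 0], -1]

```text
t: 14.2
ee_pos: [568.9, -19.0, 109.9]
orientation: [3.138, 0.126, 0.003]
ft_force: [0.5, -6.7, 5.6]
width: 11.9
grasp_force: 30.0
```

```bash
python3 - <<'E'
from h import *
o=sensors.get_obs(); a=o['orientation'];print(o['qpos'].round(3),o['ee_pos'],2*np.degrees(np.arctan2(a[1],a[0]))-90,o['ft_force'],o['moment'])
E
```

```text
[-5.400e-02  4.950e-01  1.829e+00 -1.000e-03  8.150e-01  1.437e+00] [568.86204709 -19.02583612 109.9453789 ] -85.39363917729564 [ 0.5372404  -6.74336748  5.62797781] [-0.9607155   0.08665369 -0.10416353]
```

Call:
servo_tool:
  steps:
    - [[0, 0, 0], [0, 0, 0], -0.1]
    - [[0, 0, 0], [0, 0, 0], -0.1]
    - [[0, 0, 0], [0, 0, 0], -0.1]
    - [[0, 0, 0.01], [0, 0, 0], -0.1]
    - [[0, 0, 0.02], [0, 0, 0], -0.1]
    - [[0, 0, 0.02], [0, 0, 0], -0.1]
    - [[0, 0, 0], [0, 0, -6.5], -0.1]
    - [[0, 0, 0], [0, 0, -6.5], -0.1]

```text
t: 14.87
ee_pos: [568.8, -18.1, 161.2]
orientation: [-3.132, 0.243, -0.005]
ft_force: [0.2, 0.9, 1.0]
width: 39.3
grasp_force: 0.0
```

Call:
servo_tool:
  steps:
    - [[-0.013, 0.0019, 0], [0, 0, 0], -0.1]
    - [[-0.013, 0.0019, 0], [0, 0, 0], -0.1]
    - [[-0.013, 0.0019, 0], [0, 0, 0], -0.1]
    - [[-0.013, 0.0019, 0], [0, 0, 0], -0.1]
    - [[-0.013, 0.0019, 0], [0, 0, 0], -0.1]
    - [[-0.013, 0.0019, 0], [0, 0, 0], -0.1]
    - [[-0.0125, 0.0022, 0], [0, 0, 0], -0.1]
    - [[0, 0, 0], [0, 0, 0], -0.1]

```text
t: 15.53
ee_pos: [474.9, -4.3, 159.3]
orientation: [-3.133, 0.235, 0.004]
ft_force: [-0.4, -0.2, 0.2]
width: 40.0
grasp_force: 0.0
```

```bash
python3 - <<'E'
from h import *
o=sensors.get_obs(); a=o['orientation'];print(o['qpos'].round(3),o['ee_pos'],2*np.degrees(np.arctan2(a[1],a[0]))-90,o['ft_force'],o['moment'])
E
```

```text
[-0.034  0.3    2.002  0.     0.842  1.686] [474.92165688  -4.25927003 159.34370743] 261.4312809328609 [-0.35624938 -0.22672878  0.18315833] [-0.00819886  0.20587608 -0.01248809]
```

Call:
servo_tool:
  steps:
    - [[0, 0, -0.02], [0, 0, 0], -0.1]
    - [[0, 0, -0.025], [0, 0, 0], -0.1]
    - [[0, 0, -0.025], [0, 0, 0], -0.1]
    - [[0, 0, -0.016], [0, 0, 0], -0.1]
    - [[0, 0, -0.005], [0, 0, 0], -0.3]
    - [[0, 0, 0], [0, 0, 0], -0.5]
    - [[0, 0, 0], [0, 0, 0], -0.7]
    - [[0, 0, 0], [0, 0, 0], -1]

```text
t: 16.2
ee_pos: [478.5, -4.7, 69.2]
orientation: [-3.133, 0.236, -0.003]
ft_force: [-0.0, 0.5, 0.1]
width: 16.0
grasp_force: 0.0
```

Call:
servo_tool:
  steps:
    - [[0, 0, 0], [0, 0, 0], -1]
    - [[0, 0, 0], [0, 0, 0], -1]
    - [[0, 0, 0], [0, 0, 0], -1]
    - [[0, 0, 0], [0, 0, 0], -1]
    - [[0, 0, 0], [0, 0, 0], -1]
    - [[0, 0, 0], [0, 0, 0], -1]
    - [[0, 0, 0], [0, 0, 0], -1]
    - [[0, 0, 0], [0, 0, 0], -1]

```text
t: 16.87
ee_pos: [478.3, -4.7, 68.4]
orientation: [-3.133, 0.236, -0.003]
ft_force: [4.0, -0.7, -0.1]
width: 9.9
grasp_force: 30.0
```

Call:
servo_tool:
  steps:
    - [[-0.0007, 0.0001, 0], [0, 0, 0], -1]
    - [[-0.0007, 0.0001, 0], [0, 0, 0], -1]
    - [[-0.0007, 0.0001, 0], [0, 0, 0], -1]
    - [[-0.0007, 0.0001, 0], [0, 0, 0], -1]
    - [[-0.0007, 0.0001, 0], [0, 0, 0], -1]
    - [[-0.0007, 0.0001, 0], [0, 0, 0], -1]
    - [[-0.0007, 0.0001, 0], [0, 0, 0], -1]
    - [[-0.0007, 0.0001, 0], [0, 0, 0], -1]

```text
t: 17.53
ee_pos: [474.8, -4.1, 69.0]
orientation: [-3.133, 0.236, -0.009]
ft_force: [8.7, -1.5, -0.5]
width: 10.3
grasp_force: 30.0
```

Call:
servo_tool:
  steps:
    - [[0.0007, -0.0001, 0], [0, 0, 0], -1]
    - [[0.0007, -0.0001, 0], [0, 0, 0], -1]
    - [[0.0007, -0.0001, 0], [0, 0, 0], -1]
    - [[0.0007, -0.0001, 0], [0, 0, 0], -1]
    - [[0.0007, -0.0001, 0], [0, 0, 0], -1]
    - [[0.0007, -0.0001, 0], [0, 0, 0], -1]
    - [[0.0007, -0.0001, 0], [0, 0, 0], -1]
    - [[0.0007, -0.0001, 0], [0, 0, 0], -1]

```text
t: 18.2
ee_pos: [474.8, -4.5, 67.5]
orientation: [3.133, -0.236, -0.008]
ft_force: [-4.2, 3.0, 0.3]
width: 10.0
grasp_force: 30.0
```

Call:
servo_tool:
  steps:
    - [[0.0007, -0.0001, 0], [0, 0, 0], -1]
    - [[0.0007, -0.0001, 0], [0, 0, 0], -1]
    - [[0.0007, -0.0001, 0], [0, 0, 0], -1]
    - [[0.0007, -0.0001, 0], [0, 0, 0], -1]
    - [[0.0007, -0.0001, 0], [0, 0, 0], -1]
    - [[0.0007, -0.0001, 0], [0, 0, 0], -1]
    - [[0.0007, -0.0001, 0], [0, 0, 0], -1]
    - [[0.0007, -0.0001, 0], [0, 0, 0], -1]

```text
t: 18.87
ee_pos: [478.0, -5.2, 66.8]
orientation: [3.132, -0.236, -0.016]
ft_force: [-8.6, 1.5, 0.5]
width: 9.8
grasp_force: 30.0
```

Call:
servo_tool:
  steps:
    - [[0.0004, 0, 0], [0, 0, 0], -1]
    - [[0.0004, -0.0001, 0], [0, 0, 0], -1]
    - [[0.0004, 0, 0], [0, 0, 0], -1]
    - [[0.0004, -0.0001, 0], [0, 0, 0], -1]
    - [[0.0004, 0, 0], [0, 0, 0], -1]
    - [[0.0004, -0.0001, 0], [0, 0, 0], -1]
    - [[0.0004, 0, 0], [0, 0, 0], -1]
    - [[0.0004, -0.0001, 0], [0, 0, 0], -1]

```text
t: 19.53
ee_pos: [481.2, -5.7, 66.8]
orientation: [3.132, -0.236, -0.016]
ft_force: [-8.7, 1.4, 0.7]
width: 9.8
grasp_force: 30.0
```

Drag plateaus at about 8.7 N both ways, a little above the 7 N target. I'll draw the blade back to where it was and relax it. Then I'll back the screw off about 14°.

Call:
servo_tool:
  steps:
    - [[-0.001, 0.0001, 0], [0, 0, 0], -1]
    - [[-0.001, 0.0001, 0], [0, 0, 0], -1]
    - [[-0.001, 0.0002, 0], [0, 0, 0], -1]
    - [[-0.001, 0.0001, 0], [0, 0, 0], -1]
    - [[-0.001, 0.0002, 0], [0, 0, 0], -1]
    - [[-0.001, 0.0001, 0], [0, 0, 0], -1]
    - [[-0.001, 0.0002, 0], [0, 0, 0], -1]
    - [[-0.001, 0.0001, 0], [0, 0, 0], -1]

```text
t: 20.2
ee_pos: [481.0, -5.1, 69.0]
orientation: [-3.133, 0.236, -0.009]
ft_force: [6.6, -4.3, 0.6]
width: 9.5
grasp_force: 30.0
```

Call:
servo_tool:
  steps:
    - [[-0.0006, 0.0001, 0], [0, 0, 0], -1]
    - [[-0.0006, 0.0001, 0], [0, 0, 0], -1]
    - [[-0.0006, 0.0001, 0], [0, 0, 0], -1]
    - [[-0.0006, 0.0001, 0], [0, 0, 0], -1]
    - [[-0.0006, 0.0001, 0], [0, 0, 0], -1]
    - [[-0.0006, 0.0001, 0], [0, 0, 0], -1]
    - [[-0.0006, 0.0001, 0], [0, 0, 0], -1]
    - [[-0.0006, 0.0001, 0], [0, 0, 0], -1]

```text
t: 20.87
ee_pos: [478.4, -4.3, 69.6]
orientation: [-3.132, 0.236, -0.016]
ft_force: [8.6, -2.5, 0.3]
width: 9.7
grasp_force: 30.0
```

Call:
servo_tool:
  steps:
    - [[0.001, -0.0001, 0], [0, 0, 0], -1]
    - [[0.001, -0.0001, 0], [0, 0, 0], -1]
    - [[0.001, -0.0002, 0], [0, 0, 0], -1]
    - [[0.0008, -0.0001, 0], [0, 0, 0], -1]
    - [[0, 0, 0], [0, 0, 0], -1]
    - [[0, 0, 0], [0, 0, 0], -1]
    - [[0, 0, 0], [0, 0, 0], -1]
    - [[0, 0, 0], [0, 0, 0], -1]

```text
t: 21.53
ee_pos: [478.3, -4.5, 68.4]
orientation: [-3.133, 0.236, -0.004]
ft_force: [5.3, -0.6, 0.9]
width: 9.9
grasp_force: 30.0
```

Call:
servo_tool:
  steps:
    - [[0.001, -0.0001, 0], [0, 0, 0], -1]
    - [[0.001, -0.0001, 0], [0, 0, 0], -0.1]
    - [[0, 0, 0], [0, 0, 0], -0.1]
    - [[0, 0, 0], [0, 0, 0], -0.1]
    - [[0, 0, 0.02], [0, 0, 0], -0.1]
    - [[0, 0, 0.025], [0, 0, 0], -0.1]
    - [[0, 0, 0.025], [0, 0, 0], -0.1]
    - [[0, 0, 0.022], [0, 0, 0], -0.1]

```text
t: 22.2
ee_pos: [478.3, -4.7, 161.0]
orientation: [3.133, -0.236, -0.003]
ft_force: [1.5, -0.2, 0.3]
width: 39.7
grasp_force: 0.0
```

Call:
servo_tool:
  steps:
    - [[0.0125, -0.0019, 0], [0, 0, 6.5], -0.1]
    - [[0.0125, -0.0019, 0], [0, 0, 6.5], -0.1]
    - [[0.0125, -0.0019, 0], [0, 0, 0], -0.1]
    - [[0.0125, -0.0019, 0], [0, 0, 0], -0.1]
    - [[0.0125, -0.0019, 0], [0, 0, 0], -0.1]
    - [[0.0125, -0.0019, 0], [0, 0, 0], -0.1]
    - [[0.0125, -0.0019, 0], [0, 0, 0], -0.1]
    - [[0, 0, 0], [0, 0, 0], -0.1]

```text
t: 22.87
ee_pos: [568.0, -18.3, 159.9]
orientation: [3.139, 0.12, 0.001]
ft_force: [0.1, 0.7, 0.8]
width: 39.7
grasp_force: 0.0
```

Call:
servo_tool:
  steps:
    - [[0, 0, 0], [0, 0, 0], -0.1]
    - [[0, 0, 0], [0, 0, 0], -0.1]
    - [[0, 0, 0], [0, 0, 0], -0.1]
    - [[0, 0, 0], [0, 0, 0], -0.1]
    - [[0, 0, 0], [0, 0, 0], -0.1]
    - [[0, 0, 0], [0, 0, 0], -0.1]
    - [[0, 0, 0], [0, 0, 0], -0.1]
    - [[0, 0, 0], [0, 0, 0], -0.1]

```text
t: 23.53
ee_pos: [566.6, -18.0, 160.3]
orientation: [-3.139, -0.12, -0.0]
ft_force: [0.5, -0.4, 0.8]
width: 39.8
grasp_force: 0.0
```

```bash
python3 - <<'E'
from h import *
o=sensors.get_obs(); a=o['orientation'];print(o['qpos'].round(3),o['ee_pos'],2*np.degrees(np.arctan2(a[1],a[0]))-90,o['ft_force'],o['moment'])
E
```

```text
[-0.053  0.42   1.806  0.     0.916  1.442] [566.64725945 -17.98007114 160.2609681 ] -445.62694953165703 [ 0.51907217 -0.3649815   0.82762304] [-0.01995457  0.18510279 -0.01170664]
```

Call:
servo_tool:
  steps:
    - [[0.0015, -0.0007, -0.015], [0, 0, 0], -0.1]
    - [[0, 0, -0.02], [0, 0, 0], -0.1]
    - [[0, 0, -0.012], [0, 0, 0], -0.1]
    - [[0, 0, -0.004], [0, 0, 0], -0.1]
    - [[0, 0, 0], [0, 0, 0], -0.4]
    - [[0, 0, 0], [0, 0, 0], -0.6]
    - [[0, 0, 0], [0, 0, 0], -1]
    - [[0, 0, 0], [0, 0, 0], -1]

```text
t: 24.2
ee_pos: [568.8, -18.7, 110.1]
orientation: [3.139, 0.12, 0.002]
ft_force: [-0.1, 0.3, 0.1]
width: 16.3
grasp_force: 0.0
```

Call:
servo_tool:
  steps:
    - [[0, 0, 0], [0, 0, 0], -1]
    - [[0, 0, 0], [0, 0, 0], -1]
    - [[0, 0, 0], [0, 0, 0], -1]
    - [[0, 0, 0], [0, 0, 5], -1]
    - [[0, 0, 0], [0, 0, 5], -1]
    - [[0, 0, 0], [0, 0, 4], -1]
    - [[0, 0, 0], [0, 0, 0], -1]
    - [[0, 0, 0], [0, 0, 0], -1]

```text
t: 24.87
ee_pos: [568.7, -18.9, 110.0]
orientation: [3.101, 0.502, 0.002]
ft_force: [-0.6, -2.9, 6.3]
width: 11.7
grasp_force: 30.0
```

```bash
python3 - <<'E'
from h import *
o=sensors.get_obs(); a=o['orientation'];print(o['qpos'].round(3),o['ee_pos'],2*np.degrees(np.arctan2(a[1],a[0]))-90,o['ft_force'],o['moment'])
E
```

```text
[-0.054  0.496  1.828 -0.     0.816  1.196] [568.7319823  -18.8510955  109.95727763] -71.6026742384895 [-0.63879677 -2.93955291  6.271851  ] [-0.36039889  0.23782689  0.08837836]
```

Call:
servo_tool:
  steps:
    - [[0, 0, 0], [0, 0, 0], -0.1]
    - [[0, 0, 0], [0, 0, 0], -0.1]
    - [[0, 0, 0], [0, 0, 0], -0.1]
    - [[0, 0, 0.01], [0, 0, 0], -0.1]
    - [[0, 0, 0.02], [0, 0, -6.8], -0.1]
    - [[0, 0, 0.02], [0, 0, -6.8], -0.1]
    - [[0, 0, 0], [0, 0, -6.8], -0.1]
    - [[0, 0, 0], [0, 0, -6.8], -0.1]

```text
t: 25.53
ee_pos: [569.2, -18.6, 161.3]
orientation: [-3.131, 0.251, -0.005]
ft_force: [0.2, 0.2, 0.2]
width: 39.3
grasp_force: 0.0
```

Call:
servo_tool:
  steps:
    - [[-0.013, 0.0019, 0], [0, 0, 0], -0.1]
    - [[-0.013, 0.0019, 0], [0, 0, 0], -0.1]
    - [[-0.013, 0.0019, 0], [0, 0, 0], -0.1]
    - [[-0.013, 0.0019, 0], [0, 0, 0], -0.1]
    - [[-0.013, 0.0019, 0], [0, 0, 0], -0.1]
    - [[-0.013, 0.0019, 0], [0, 0, 0], -0.1]
    - [[-0.012, 0.0022, 0], [0, 0, 0], -0.1]
    - [[0, 0, 0], [0, 0, 0], -0.1]

```text
t: 26.2
ee_pos: [475.9, -4.7, 159.4]
orientation: [-3.132, 0.241, 0.003]
ft_force: [-0.2, -0.5, 0.4]
width: 39.8
grasp_force: 0.0
```

```bash
python3 - <<'E'
from h import *
o=sensors.get_obs(); a=o['orientation'];print(o['qpos'].round(3),o['ee_pos'],2*np.degrees(np.arctan2(a[1],a[0]))-90,o['ft_force'],o['moment'])
E
```

```text
[-0.035  0.301  2.     0.     0.843  1.689] [475.93612076  -4.73719671 159.42058719] 261.1862293909008 [-0.15828018 -0.52958907  0.40169998] [0.03311857 0.22740028 0.03045491]
```

The screw is backed off 14°. I'll grip the handle and feel the drag again: push a little, then draw back.

Call:
servo_tool:
  steps:
    - [[0, 0, -0.02], [0, 0, 0], -0.1]
    - [[0, 0, -0.025], [0, 0, 0], -0.1]
    - [[0, 0, -0.025], [0, 0, 0], -0.1]
    - [[0, 0, -0.016], [0, 0, 0], -0.1]
    - [[0, 0, -0.005], [0, 0, 0], -0.3]
    - [[0, 0, 0], [0, 0, 0], -0.5]
    - [[0, 0, 0], [0, 0, 0], -0.7]
    - [[0, 0, 0], [0, 0, 0], -1]

```text
t: 26.87
ee_pos: [479.3, -5.1, 69.2]
orientation: [-3.132, 0.242, -0.003]
ft_force: [0.2, 0.8, 0.1]
width: 16.2
grasp_force: 0.0
```

Call:
servo_tool:
  steps:
    - [[0, 0, 0], [0, 0, 0], -1]
    - [[0, 0, 0], [0, 0, 0], -1]
    - [[0, 0, 0], [0, 0, 0], -1]
    - [[0, 0, 0], [0, 0, 0], -1]
    - [[-0.0008, 0.0001, 0], [0, 0, 0], -1]
    - [[-0.0008, 0.0001, 0], [0, 0, 0], -1]
    - [[-0.0008, 0.0001, 0], [0, 0, 0], -1]
    - [[-0.0008, 0.0001, 0], [0, 0, 0], -1]

```text
t: 27.53
ee_pos: [477.9, -4.8, 69.0]
orientation: [-3.132, 0.242, -0.009]
ft_force: [6.6, -0.9, -0.5]
width: 9.7
grasp_force: 30.0
```

Call:
servo_tool:
  steps:
    - [[-0.0006, 0.0001, 0], [0, 0, 0], -1]
    - [[-0.0006, 0.0001, 0], [0, 0, 0], -1]
    - [[-0.0006, 0.0001, 0], [0, 0, 0], -1]
    - [[-0.0006, 0.0001, 0], [0, 0, 0], -1]
    - [[-0.0006, 0.0001, 0], [0, 0, 0], -1]
    - [[-0.0006, 0.0001, 0], [0, 0, 0], -1]
    - [[-0.0006, 0.0001, 0], [0, 0, 0], -1]
    - [[-0.0006, 0.0001, 0], [0, 0, 0], -1]

```text
t: 28.2
ee_pos: [473.1, -4.2, 69.0]
orientation: [-3.132, 0.242, -0.009]
ft_force: [7.5, -0.7, -0.3]
width: 9.8
grasp_force: 30.0
```

Call:
servo_tool:
  steps:
    - [[0.001, -0.0001, 0], [0, 0, 0], -1]
    - [[0.001, -0.0001, 0], [0, 0, 0], -1]
    - [[0.001, -0.0002, 0], [0, 0, 0], -1]
    - [[0.001, -0.0001, 0], [0, 0, 0], -1]
    - [[0.001, -0.0002, 0], [0, 0, 0], -1]
    - [[0.001, -0.0001, 0], [0, 0, 0], -1]
    - [[0.001, -0.0002, 0], [0, 0, 0], -1]
    - [[0.001, -0.0001, 0], [0, 0, 0], -1]

```text
t: 28.87
ee_pos: [474.2, -4.7, 67.0]
orientation: [3.132, -0.242, -0.013]
ft_force: [-7.7, 0.6, 0.4]
width: 9.9
grasp_force: 30.0
```

Call:
servo_tool:
  steps:
    - [[0.0006, -0.0001, 0], [0, 0, 0], -1]
    - [[0.0006, -0.0001, 0], [0, 0, 0], -1]
    - [[0.0006, -0.0001, 0], [0, 0, 0], -1]
    - [[0.0006, -0.0001, 0], [0, 0, 0], -1]
    - [[0.0006, -0.0001, 0], [0, 0, 0], -1]
    - [[0.0006, -0.0001, 0], [0, 0, 0], -1]
    - [[0.0006, -0.0001, 0], [0, 0, 0], -1]
    - [[0.0006, -0.0001, 0], [0, 0, 0], -1]

```text
t: 29.53
ee_pos: [478.8, -5.6, 67.0]
orientation: [3.132, -0.242, -0.013]
ft_force: [-6.7, 1.8, 1.1]
width: 9.6
grasp_force: 30.0
```

Drag is now about 7 N both ways (7.5, -7.7, -6.7) and the handle is back near its start. I'll relax the load, release and retreat.

Call:
servo_tool:
  steps:
    - [[-0.001, 0.0001, 0], [0, 0, 0], -1]
    - [[-0.001, 0.0002, 0], [0, 0, 0], -1]
    - [[-0.001, 0.0001, 0], [0, 0, 0], -1]
    - [[0, 0, 0], [0, 0, 0], -1]
    - [[0, 0, 0], [0, 0, 0], -1]
    - [[0, 0, 0], [0, 0, 0], -1]
    - [[0, 0, 0], [0, 0, 0], -1]
    - [[0, 0, 0], [0, 0, 0], -1]

```text
t: 30.2
ee_pos: [478.9, -5.4, 67.9]
orientation: [3.132, -0.242, -0.003]
ft_force: [-5.6, -0.4, -0.7]
width: 9.8
grasp_force: 30.0
```

Call:
servo_tool:
  steps:
    - [[0, 0, 0], [0, 0, 0], -0.1]
    - [[0, 0, 0], [0, 0, 0], -0.1]
    - [[0, 0, 0], [0, 0, 0], -0.1]
    - [[0, 0, 0.02], [0, 0, 0], -0.1]
    - [[0, 0, 0.03], [0, 0, 0], -0.1]
    - [[0, 0, 0.03], [0, 0, 0], -0.1]
    - [[0, 0, 0.03], [0, 0, 0], -0.1]
    - [[0, 0, 0.03], [0, 0, 0], -0.1]

```text
t: 30.87
ee_pos: [480.5, -5.4, 210.0]
orientation: [-3.132, 0.242, -0.002]
ft_force: [0.5, -0.9, -0.6]
width: 39.5
grasp_force: 0.0
```

Call:
servo_tool:
  steps:
    - [[0, 0, 0.02], [0, 0, 0], -0.1]
    - [[0, 0, 0], [0, 0, 0], -0.1]
    - [[0, 0, 0], [0, 0, 0], -0.1]
    - [[0, 0, 0], [0, 0, 0], -0.1]
    - [[0, 0, 0], [0, 0, 0], -0.1]
    - [[0, 0, 0], [0, 0, 0], -0.1]
    - [[0, 0, 0], [0, 0, 0], -0.1]
    - [[0, 0, 0], [0, 0, 0], -0.1]

```text
t: 31.53
ee_pos: [479.7, -5.4, 227.4]
orientation: [3.132, -0.242, -0.002]
ft_force: [0.3, 0.3, 0.1]
width: 39.8
grasp_force: 0.0
```

```bash
python3 - <<'E'
from h import *
d=grab('side')
cv2.imwrite('pics/s3.png',cv2.resize(d['color'][140:320,260:480],None,fx=3.3,fy=3.3,interpolation=cv2.INTER_CUBIC))
E
```

```text
(no output)
```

View pics/s3.png

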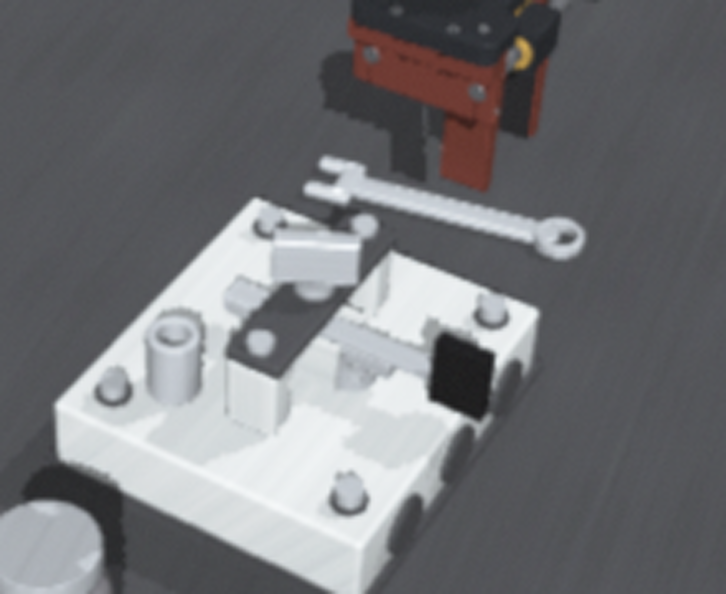

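The arm is clear, the blade is in the gap with its handle at about (462,375) as before, and the socket, jar and spanner look where they were.

```bash
python3 -c "
from workcell import close_job
print(close_job())"
```

```text
the job is handed in; nothing more can be done
None
```

The job is handed in after about 32 s: the screw is set so the blade drags at about 7 N, the blade is back about where it started in the gap, the gripper is clear, and the jar, spanner and socket look unmoved; the judge's verdict was not shown.

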